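# Fill the narrow jar with ceramic pieces through the swing funnel

### The arm

A 7-joint arm with a two-finger parallel gripper is mounted at the origin on the work surface. World frame = base frame: x ahead of the robot, y to its left, z up, the work surface at z = 0. Lengths are in m, angles in degrees, forces in N, time in s.
With the tool pointing down it reaches from about 0.425 to 0.875 m from the base axis. Payload 4.7 kg.
Tool frame: the origin (TCP) lies on the centre line of the jaws, within the pads' length; the fingertips stand 17 mm ahead of it and the grasp point (between the pads) lies 2 mm behind it; z points along the fingers, y is the line along which they close (so a half turn about z gives the same grasp; the last joint's range is limited). The gripper opens to 87 mm and grips with 3 to 60 N. Pads are 19 mm wide; open, the fingers measure 117 mm over their backs; the gripper's body (75 mm by 190 mm) begins 51 mm behind the grasp point.
Start: joints at [64.75, 18.392, -4.016, 83.108, 1.295, 78.541, -3.26], TCP at [0.286, -0.584, 0.24] pointing down, gripper open.
Joint ranges: [-163.93, 163.93], [-17.29, 119.83], [-79.2, 71.16], [3.27, 140.29], [-89.18, 269.18], [5.43, 117.66], [-154.24, 154.24]. Speed limits (degrees/s): [147.25, 147.25, 180, 180, 180, 180, 180].

### API

Orientations are given as [roll, pitch, yaw] about the fixed x, y, z axes, in that order (R = Rz(yaw) Ry(pitch) Rx(roll)).
In Python, from cell import env, read_camera gives the robot as it stands.
- The arm moves only by the shell command python3 -m jog 'ROWS' [FORCE]. ROWS is JSON, a list of rows, each a list of 5 numbers: the opening, from 0 (shut) to 1 (fully open), then the shift along the tool's x, y, z each as a share of 0.02 m, from -1 to 1, then the turn about the tool's z as a share of 45 degrees, from -1 to 1. In form: [[gripper, x, y, z, yaw], ...]. A call has 1 to 12 rows; each row shifts and turns the commanded pose from where the row before left it, along the tool's axes as they then stand; what a row does not reach is not made up. A row lasts 1/12 s, in which the tool goes at most 41.7 mm and 7.16 degrees, less where a joint would pass 70% of its speed; a pose out of reach is approached as far as the arm can. A call with a number of a shift or a turn outside -1 to 1 is refused whole. A call with a gripper value outside its range is refused whole. The fingers move at their own pace and stop on an object; FORCE is the grip in N (left out, the last holds). Time passes only in rows, so rows that do not move let the fingers close. It gives the time, the measured TCP pose, the force, the opening and the grip force at its end, in the units of the state.
- env.get_obs(): the state, without advancing time (a new reading comes with each control period).
- read_camera(name): name is "side" or "top"; returns a dict with "color" (400x640x3 uint8, red, green, blue), "range_z" (400x640 float32, m along the optical axis (not along the pixel's ray), 0 where there is no reading), "mtx" (3x3 intrinsics, pixels), "k1" (the pictures are not rectified: a ray, as slopes to the right and down, at radius r is drawn at 1 + k1 r^2 times it, then the intrinsics apply), "world_from_camera" (4x4, takes a point from camera to world coordinates). Camera axes: x right, y down, z forward; pixel columns grow to the right and rows downward; lengths in m; the calibration is good to about 2 mm. A picture is of the moment at which its call begins.
- env.sign_off(): hands the job in; it is judged then, once.
The state is a dict: "time_s": time; "qpos": joint angles; "joint_velocities": joint speeds; "effort": joint torques, N m; "tool_pos": TCP position; "tool_rot": TCP orientation; "force": force on the tool from outside, world axes, zero at the start; "wrist_torque": the same for the moment, N m; "grip_width": finger opening in m; "grasp_force": force on a finger pad.
Only numpy, scipy, OpenCV 4.12 (cv2) and the standard library are available. Lean on these libraries where they do the work, as an engineer would, in place of code of your own. Each camera call takes 0.05 s, during which the arm holds its last target. There are 200 camera calls.

### The job

First swing the funnel round on its stand, fully home against its stop over the narrow jar, then pick up the scoop and pour all six ceramic pieces from it through the funnel into the jar. Set the empty scoop back down level on the bench, leave the funnel over the jar, and do not disturb the other things on the bench.

Things in the scene. Friction and masses are not known exactly. Their poses are not given: they have to be found in the camera images.
- stand: fixed filling stand: flat grey base 270 x 100 x 12 mm that carries a clear, narrow, open-topped jar (58 mm outer, 52 mm inner diameter, 90 mm tall, mouth 102 mm above the bench) and a steel post. Origin: on the bench under the jar's axis; its x points from the jar to the post, whose axis is 165 mm away; z up. It stands left or right of centre
- funnel_arm (a joint): swing of the funnel arm about the post, rad: 0 = against its stop with the funnel exactly over the jar; grows counter-clockwise from above as the funnel swings away, to 1.25; stays where it is left (about 3 N at the handle)
- post_top (a point): top of the post on the swing axis, 195 mm above the bench
- swing_handle (a point): grip point of the black upright round handle on the funnel arm: 16 mm diameter, standing from 187 to 240 mm above the bench, 45 mm from the swing axis; the point is at 222 mm, on the handle's axis
- funnel_mouth (a point): centre of the steel funnel's rim: rim 140 mm outer diameter, 195 mm above the bench; 50 degree cone, spout 42 mm inner diameter ending 108 mm above the bench; 165 mm from the swing axis, beyond the handle
- jar_mouth (a point): centre of the jar's mouth, 102 mm above the bench
- jar_floor (a point): centre of the jar's inner floor, 17 mm above the bench
- scoop: loose aluminium scoop, a trough 180 mm long (x) and 66 mm wide (y), walls 3 mm thick and 33 mm high (23 mm near the spout), closed at the +x end and open at the -x end, the spout; a bail handle rises over its middle. About 0.25 kg. Origin: centre of its underside, z up
- scoop_bar (a point): middle of the scoop's black handle bar: 14 x 14 mm in section, 66 mm long along the scoop's y, 65 mm above its underside; 55 mm free height under the bar. Take it from above with the fingers closing along the scoop's x
- scoop_lip (a point): middle of the spout's lip: floor of the scoop at its open end, 90 mm from the centre in -x
- piece1: glazed white ceramic cylinder, 16 mm diameter, 18 mm long, 14 g, starts standing in the closed half of the scoop; origin: its centre
- piece2: glazed white ceramic cylinder, 16 mm diameter, 18 mm long, 14 g, starts standing in the closed half of the scoop; origin: its centre
- piece3: glazed white ceramic cylinder, 16 mm diameter, 18 mm long, 14 g, starts standing in the closed half of the scoop; origin: its centre
- piece4: glazed white ceramic cylinder, 16 mm diameter, 18 mm long, 14 g, starts standing in the closed half of the scoop; origin: its centre
- piece5: glazed white ceramic cylinder, 16 mm diameter, 18 mm long, 14 g, starts standing in the closed half of the scoop; origin: its centre
- piece6: glazed white ceramic cylinder, 16 mm diameter, 18 mm long, 14 g, starts standing in the closed half of the scoop; origin: its centre
- tape_roll: roll of paper tape, 84 mm across, 25 mm high, lying on the foot of a short spindle (post 85 mm high); origin: centre of its underside; bystander
- reagent_bottle: closed amber bottle, 72 mm diameter, 150 mm high; origin: centre of its underside; bystander
- wash_bottle: white wash bottle with a bent spout, 68 mm diameter, 170 mm high; origin: centre of its underside; bystander
- plates: stack of three white well plates, 85 x 127 x 44 mm; origin: centre of its underside; bystander
- tip_box: grey box with clear lid, 85 x 122 x 63 mm; origin: centre of its underside; bystander
- beaker: empty glass beaker, 70 mm diameter, 90 mm high; origin: centre of its underside; bystander
- spatula: steel lab spoon, 150 mm long, lying flat along its x; bystander
Things that resemble listed ones, but are neither listed nor needed, are in the scene too. What is shaped like the scoop but blue is not meant.

How it is judged:
By the outcome, as a careful person would: the job done as asked, in the order asked, and still so for the second after the job is handed in, with the robot touching nothing.
It also fails if it takes over 69 s, if anything falls off the work surface, if the arm or the gripper's body presses on something with over 40 N, if the wrist force passes 120 N, or if a joint passes its speed limit or range.

## Working session

There is one attempt and no reset: what is moved stays moved. The work goes in short steps, Python scripts to look and compute and a shell command to move; the robot and the scene stay as the last step left them, time stands still between calls to the robot, and variables do not carry over. Pictures are saved under pics/ and viewed, at most 10 in all, crops included, and the job is handed in when it is done.

```bash
mkdir -p pics; ls; cat > h.py <<'E'
import numpy as np, cv2
from cell import env, read_camera
def save(n):
    c=read_camera(n); np.savez(f'{n}.npz',**c); cv2.imwrite(f'pics/{n}_{env.get_obs()["time_s"]:.2f}.png',c['color'][:,:,::-1]); return c
def ray(c,u,v):
    K=c['mtx']; d=cv2.undistortPoints(np.array([[[u,v]]],float),K,np.array([c['k1'],0,0,0,0.]))[0,0]  # first guess
    x=np.array([(u-K[0,2])/K[0,0],(v-K[1,2])/K[1,1]]); s=x.copy()
    for _ in range(30): s=x/(1+c['k1']*(s@s))
    T=c['world_from_camera']; return T[:3,3],T[:3,:3]@np.r_[s,1]
def at(c,u,v,z):
    o,d=ray(c,u,v); return o+d*(z-o[2])/d[2]
def dep(c,u,v):
    o,d=ray(c,u,v); return o+d*c['range_z'][int(round(v)),int(round(u))]
def proj(c,p):
    T=np.linalg.inv(c['world_from_camera']); q=T[:3,:3]@p+T[:3,3]; s=q[:2]/q[2]; s=s*(1+c['k1']*(s@s)); K=c['mtx']
    return np.array([K[0,0]*s[0]+K[0,2],K[1,1]*s[1]+K[1,2]])
def tri(c1,p1,c2,p2):
    A=[];b=[]
    for c,p in((c1,p1),(c2,p2)):
        o,d=ray(c,*p); d=d/np.linalg.norm(d); M=np.eye(3)-np.outer(d,d); A.append(M); b.append(M@o)
    A=np.vstack(A); b=np.hstack(b); x=np.linalg.lstsq(A,b,rcond=None)[0]; return x,np.linalg.norm(A@x-b)
def load(n): return dict(np.load(f'{n}.npz'))
E
python3 - <<'E'
from h import *
for n in('side','top'):
    c=save(n); print(n,c['k1'],c['mtx'].tolist(),c['world_from_camera'].round(3).tolist(),(c['range_z']>0).mean())
print(env.get_obs())
E
ls pics
```

```text
pics
side 0.0060530860968267255 [[498.79331393993976, 0.0, 325.7381564095507], [0.0, 498.79331393993976, 195.12608066735763], [0.0, 0.0, 1.0]] [[-0.836, -0.428, 0.343, -0.017], [-0.549, 0.666, -0.505, 0.791], [-0.013, -0.61, -0.792, 1.384], [0.0, 0.0, 0.0, 1.0]] 0.99580078125
top -0.06815037894606103 [[387.54295554340496, 0.0, 324.40945789093774], [0.0, 387.54295554340496, 198.24400844724056], [0.0, 0.0, 1.0]] [[0.004, -0.991, 0.134, 0.387], [-1.0, -0.005, -0.006, -0.002], [0.006, -0.134, -0.991, 1.172], [0.0, 0.0, 0.0, 1.0]] 0.99592578125
{'time_s': 0.1, 'qpos': array([64.74908817, 18.43477501, -4.01578488, 83.16909627,  1.2936833 ,
       78.53947202, -3.25959036]), 'joint_velocities': array([ 0.00988176, -0.11384582, -0.04414581, -0.15834964, -0.06360814,
        0.03225966, -0.03459236]), 'effort': array([ 2.22898018e-05, -4.92571807e+01, -4.06126678e-01, -3.13400352e+01,
       -6.43235212e-02,  3.94687720e-02,  4.38653035e-05]), 'tool_pos': array([ 0.28530171, -0.58351961,  0.23856092]), 'tool_rot': array([-1.79901816e+02,  4.07650652e-03,  2.60609235e+01]), 'force': array([-0.14483549, -0.47715701, -0.40470444]), 'wrist_torque': array([0.02752046, 0.02607566, 0.02884797]), 'grasp_force': 0.0, 'grip_width': 0.08697962430767946}
side_0.05.png
top_0.10.png
```

View pics/side_0.05.png

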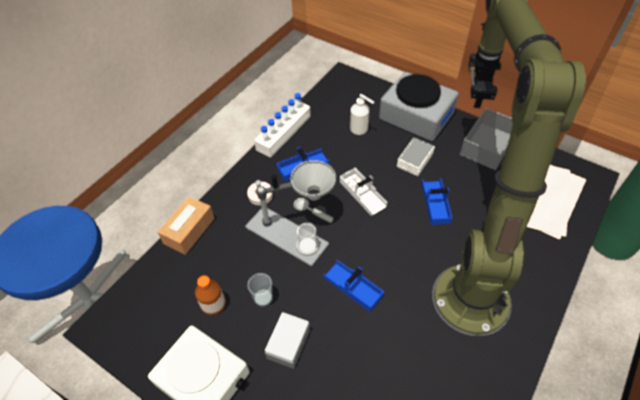

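View pics/top_0.10.png

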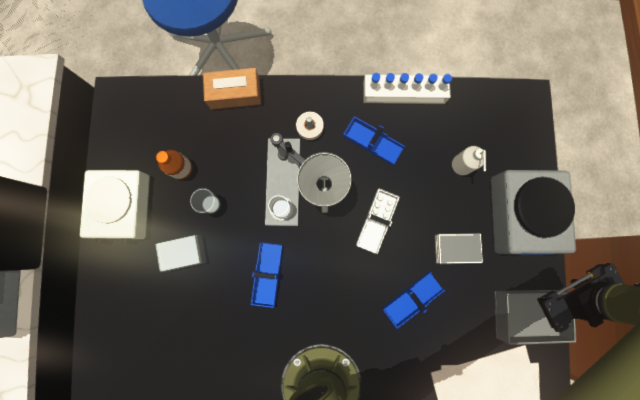

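Candidates for the scoop: blue ones in the top view at (374,140), (266,275) and (413,300), not meant; the bare aluminium one with white pieces is at top (378,220), side (362,190), and that is my choice. The stand's post is at top (277,139), the funnel at (324,180) and the jar at (282,207). I'll check all of this in one close crop of both views.

```bash
python3 - <<'E'
from h import *
t=load('top')['color'][115:265,255:415,::-1]; s=load('side')['color'][145:270,240:400,::-1]
a=cv2.resize(t,(400,375),interpolation=3)
a=cv2.resize(t,None,fx=2.5*1,fy=2.5,interpolation=cv2.INTER_CUBIC); b=cv2.resize(s,None,fx=2.5,fy=2.5,interpolation=cv2.INTER_CUBIC)
h=max(a.shape[0],b.shape[0]); f=np.zeros((h,a.shape[1]+b.shape[1],3),np.uint8); f[:a.shape[0],:a.shape[1]]=a; f[:b.shape[0],a.shape[1]:]=b
cv2.imwrite('pics/crop1.png',f); print(f.shape)
E
```

```text
(375, 800, 3)
```

View pics/crop1.png

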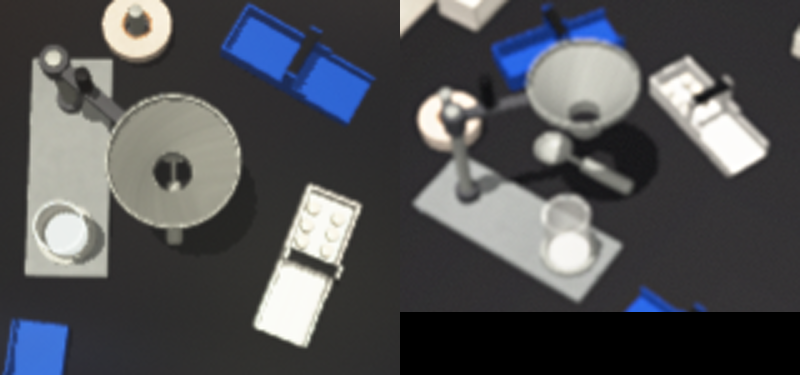

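The crop shows the bare scoop with six pieces in its upper (closed) half: top (379,220), black bar about (381,220). The handle is at top (288,146) / side (275,177), the post top at (277,138) / (262,190), and the spatula lies under the funnel.

```bash
python3 - <<'E'
from h import *
t=load('top');s=load('side')
T=lambda x,y:(x/2.5+255-.3,y/2.5+115-.3); S=lambda x,y:((x-400)/2.5+240-.3,y/2.5+145-.3)
pr=lambda n,v:print(n,np.round(v,4))
def two(n,a,b,z):
    x,r=tri(t,T(*a),s,S(*b)); print(n,'tri',x.round(4),'res',round(r,4),'| rays at z:',at(t,*T(*a),z)[:2].round(4),at(s,*S(*b),z)[:2].round(4),'| depth',dep(t,*T(*a)).round(3),dep(s,*S(*b)).round(3))
two('post',(54,57),(454,112),.195); two('handle',(83,74),(487,78),.240); two('barL',(288,253),(695,101),.065); two('barR',(340,275),(731,81),.065)
two('barmid',(314,264),(713,91),.065)
for p,z in [((310,184),.033),((361,205),.033),((254,327),.023),((305,347),.023)]: pr('scoop',at(t,*T(*p),z))
pr('jar',at(t,*T(63,225),.102)); 
for p in [(35,59),(111,60),(25,272),(107,276)]: pr('base',at(t,*T(*p),.012))
pr('funnel',at(t,*T(174,160),.195)); pr('funS',at(s,*S(583,84),.195))
pr('tape',at(t,*T(137,28),.025)); pr('tapeS',at(s,*S(450,120),.025))
# metal scoop mask (bright, low saturation) rect
hsv=cv2.cvtColor(t['color'],cv2.COLOR_RGB2HSV); m=((hsv[...,2]>110)&(hsv[...,1]<60)).astype(np.uint8); m[:,:355]=0;m[:,402:]=0;m[:185]=0;m[256:]=0
c=max(cv2.findContours(m,0,1)[0],key=cv2.contourArea); print(cv2.minAreaRect(c))
P=np.array([at(t,u,v,.028)[:2] for u,v in c[:,0]],np.float32); print('scoop rect',cv2.minAreaRect(P))
# black bar depth cloud
R=[dep(t,u,v) for u in range(365,396) for v in range(210,232)]; R=np.array(R); B=R[R[:,2]>.06]; print('bar cloud',len(B),B.mean(0).round(4),B.max(0).round(3),B.min(0).round(3))
R=np.array([dep(t,u,v) for u in range(265,300) for v in range(128,165)]); B=R[R[:,2]>.222]; print('handle cloud',len(B),B.mean(0).round(4),B[:,2].max())
E
```

```text
post tri [0.6788 0.1191 0.19  ] res 0.0017 | rays at z: [0.6784 0.119 ] [0.6746 0.1217] | depth [0.678 0.119 0.195] [0.677 0.12  0.192]
handle tri [0.6477 0.0843 0.2393] res 0.0003 | rays at z: [0.6477 0.0843] [0.647  0.0847] | depth [0.648 0.084 0.239] [0.646 0.086 0.242]
barL tri [ 0.4849 -0.1381  0.0719] res 0.0015 | rays at z: [ 0.4865 -0.1384] [ 0.4866 -0.1434] | depth [ 0.486 -0.138  0.072] [ 0.483 -0.136  0.076]
barR tri [ 0.4614 -0.1971  0.0693] res 0.0004 | rays at z: [ 0.4614 -0.198 ] [ 0.4632 -0.2002] | depth [ 0.466 -0.209  0.004] [ 0.487 -0.248  0.001]
barmid tri [ 0.4733 -0.1676  0.0704] res 0.0004 | rays at z: [ 0.474  -0.1682] [ 0.475  -0.1716] | depth [ 0.473 -0.167  0.072] [ 0.474 -0.17   0.068]
scoop [ 0.5721 -0.1697  0.033 ]
scoop [ 0.5471 -0.2303  0.033 ]
scoop [ 0.4025 -0.1025  0.023 ]
scoop [ 0.3792 -0.1626  0.023 ]
jar [0.5133 0.1162 0.102 ]
base [0.7304 0.1651 0.012 ]
base [0.7295 0.071  0.012 ]
base [0.4669 0.1707 0.012 ]
base [0.4627 0.0722 0.012 ]
funnel [ 0.5699 -0.0065  0.195 ]
funS [5.673e-01 4.000e-04 1.950e-01]
tape [0.7664 0.0388 0.025 ]
tapeS [0.7696 0.0402 0.025 ]
((378.29388427734375, 221.11546325683594), (25.761871337890625, 62.493309020996094), 21.44773292541504)
scoop rect ((0.4753682017326355, -0.1681852638721466), (0.07616889476776123, 0.18629969656467438), 68.12757110595703)
bar cloud 124 [ 0.4735 -0.1628  0.09  ] [ 0.491 -0.002  1.172] [ 0.387 -0.198  0.061]
handle cloud 47 [0.6184 0.0758 0.3364] 1.1720314999141406
```

Measurements agree with the text: handle top triangulates to z 0.239 and 46 mm from the post; post-to-jar distance 0.165; bar top 0.071 with its centre at (0.4735,-0.168) and scoop heading -21.8°. The funnel stands 48° off home, so the handle goes from (0.6477,0.0843) to (0.6335,0.1195). I'll go to the handle first.

```bash
python3 -m jog '[[1,1,-0.71,-0.25,0],[1,1,-0.71,-0.25,0],[1,1,-0.71,-0.25,0],[1,1,-0.71,-0.25,0],[1,1,-0.71,-0.25,0],[1,1,-0.71,-0.25,0],[1,1,-0.71,-0.25,0],[1,1,-0.71,-0.25,0],[1,1,-0.71,-0.25,0],[1,1,-0.71,-0.25,0],[1,1,-0.71,0,0],[1,1,-0.71,0,0]]' 20
python3 -m jog '[[1,1,-0.71,0,0],[1,1,-0.71,0,0],[1,1,-0.71,0,0],[1,1,-0.71,0,0],[1,1,-0.71,0,0],[1,1,-0.71,0,0],[1,1,-0.71,0,0],[1,1,-0.71,0,0],[1,1,-0.71,0,0],[1,1,-0.71,0,0],[1,1,-0.71,0,0],[1,0,0,0,0]]'
```

```text
time_s: 1.1
tool_pos: [0.4267, -0.3243, 0.2896]
tool_rot: [180.0, 0.0, 26.1]
force: [0.5, 0.4, -0.1]
grip_width: 0.0871
grasp_force: 0.0
time_s: 2.1
tool_pos: [0.5568, -0.082, 0.2891]
tool_rot: [-179.8, -0.1, 26.5]
force: [-0.2, -0.4, 1.1]
grip_width: 0.087
grasp_force: 0.0
```

```bash
python3 -m jog '[[1,0.97,-0.69,0,0],[1,0.97,-0.69,0,0],[1,0.97,-0.69,0,0],[1,0.97,-0.69,0,0],[1,0.97,-0.69,0,0],[1,0.97,-0.69,0,0],[1,0.97,-0.69,0,0],[1,0.97,-0.69,0,0],[1,0,0,0,0]]'
python3 -m jog '[[1,0,0,0.85,0],[1,0,0,0.85,0],[1,0,0,0.85,0],[1,0,0,0.85,0],[0.1,0,0,0,0],[0.1,0,0,0,0],[0.1,0,0,0,0],[0.1,0,0,0,0],[0.1,0,0,0,0],[0.1,0,0,0,0],[0.1,0,0,0,0]]' 20
```

```text
time_s: 2.85
tool_pos: [0.6465, 0.0846, 0.2884]
tool_rot: [-179.8, -0.0, 26.4]
force: [-0.9, 1.4, 0.0]
grip_width: 0.087
grasp_force: 0.0
time_s: 3.77
tool_pos: [0.6465, 0.079, 0.2222]
tool_rot: [180.0, -0.0, 26.1]
force: [0.8, 0.3, -0.6]
grip_width: 0.0482
grasp_force: 0.0
```

```bash
python3 -m jog '[[0.1,0,0,0,0],[0.1,0,0,0,0],[0.1,0,0,0,0],[0.1,0,0,0,0],[0.1,0,0,0,0],[0.1,0,0,0,0],[0.1,0,0,0,0],[0.1,0,0,0,0]]' 20; python3 - <<'E'
from h import *
print(env.get_obs()['tool_pos'])
c=save('top')
print([f for f in __import__('os').listdir('pics')])
E
```

```text
time_s: 4.43
tool_pos: [0.646, 0.0811, 0.2215]
tool_rot: [-179.9, -0.1, 26.2]
force: [-1.5, 5.7, -0.6]
grip_width: 0.0153
grasp_force: 20.0
[0.64595191 0.08107159 0.22151052]
['side_0.05.png', 'top_4.48.png', 'crop1.png', 'top_0.10.png']
```

```bash
python3 -m jog '[[0.1,-0.05,-0.35,0,0],[0.1,0,-0.35,0,0],[0.1,0.06,-0.35,0,0],[0.1,0.08,-0.3,0,0],[0.1,0.08,-0.3,0,0],[0.1,0.1,-0.3,0,0],[0.1,0,0,0,0],[0.1,0,0,0,0]]'
python3 -m jog '[[0.1,0.1,-0.15,0,0],[0.1,0.1,-0.15,0,0],[0.1,0.1,-0.15,0,0],[0.1,0,0,0,0],[0.1,0,0,0,0]]'
```

```text
time_s: 5.15
tool_pos: [0.6314, 0.1113, 0.2212]
tool_rot: [179.8, 0.6, 25.8]
force: [-9.2, -5.6, 5.0]
grip_width: 0.0152
grasp_force: 20.0
time_s: 5.57
tool_pos: [0.6323, 0.1195, 0.2211]
tool_rot: [179.6, 0.8, 25.7]
force: [-11.4, -8.7, 7.1]
grip_width: 0.0155
grasp_force: 20.0
```

```bash
python3 -m jog '[[0.1,0.05,-0.25,0,0],[0.1,0.05,-0.25,0,0],[0.1,0,0,0,0],[0.1,0,0,0,0]]'; python3 -m jog '[[0.1,0.05,-0.25,0,0],[0.1,0.05,-0.25,0,0],[0.1,0,0,0,0],[0.1,0,0,0,0]]'
```

```text
time_s: 5.9
tool_pos: [0.6323, 0.1198, 0.221]
tool_rot: [178.9, 0.9, 25.3]
force: [-7.8, -23.1, 8.3]
grip_width: 0.0156
grasp_force: 20.0
time_s: 6.23
tool_pos: [0.6323, 0.1202, 0.2209]
tool_rot: [178.3, 1.1, 24.8]
force: [-4.9, -37.0, 7.5]
grip_width: 0.016
grasp_force: 20.0
```

Position stays still while the force grows, so the funnel is against its stop. Unload, release, rise and check.

```bash
python3 -m jog '[[0.1,-0.08,0.35,0,0],[0.1,-0.08,0.35,0,0],[0.1,0,0,0,0],[0.4,0,0,0,0],[0.4,0,0,0,0],[0.4,0,0,0,0],[0.4,0,0,0,0],[0.4,0,0,0,0],[0.4,0,0,0,0],[0.4,0,0,0,0]]'; python3 -m jog '[[0.7,0,0,-1,0],[1,0,0,-1,0],[1,0,0,-1,0],[1,0,0,-1,0]]'; python3 - <<'E'
from h import *
t=save('top'); s=save('side'); 
for c in (t,s):
    print([proj(c,np.array(p)).round(1) for p in ([.5135,.117,.195],[.6335,.119,.24])])
f=np.hstack([cv2.resize(t['color'][120:270,200:360,::-1],None,fx=2.5,fy=2.5),cv2.resize(s['color'][120:270,220:380,::-1],None,fx=2.5,fy=2.5)]); cv2.imwrite('pics/crop2.png',f)
E
```

```text
time_s: 7.07
tool_pos: [0.6332, 0.1304, 0.2211]
tool_rot: [179.8, 0.2, 26.0]
force: [-1.0, -5.5, 0.3]
grip_width: 0.0346
grasp_force: 2.2
time_s: 7.4
tool_pos: [0.6334, 0.1344, 0.3027]
tool_rot: [-179.9, -0.1, 26.2]
force: [-0.0, 0.2, 0.5]
grip_width: 0.054
grasp_force: 0.0
[array([275.7, 200.3]), array([273.8, 149.8])]
[array([305.7, 211.7]), array([271.2, 185.3])]
```

View pics/crop2.png

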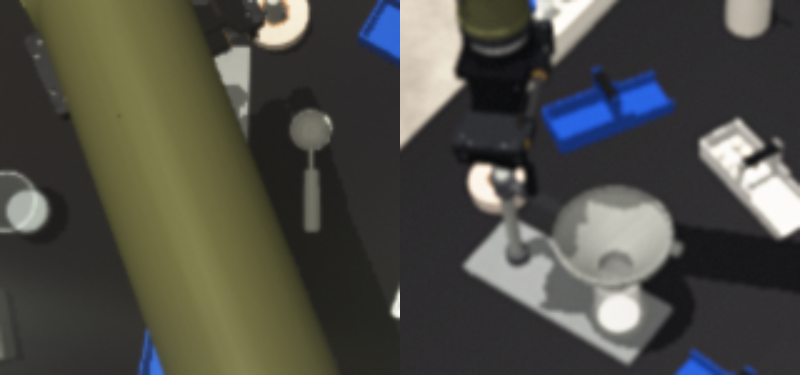

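The side view shows the funnel over the jar; rim centre at about (306,214), predicted (306,212). Now on to the scoop.

```bash
python3 -m jog '[[1,-0.99,0.72,0,0],[1,-0.99,0.72,0,0],[1,-0.99,0.72,0,0],[1,-0.99,0.72,0,0],[1,-0.99,0.72,0,0],[1,-0.99,0.72,0,0],[1,-0.99,0.72,0,0],[1,-0.99,0.72,0,0],[1,-0.99,0.72,0,0],[1,-0.99,0.72,0,0],[1,-0.99,0.72,0,0],[1,-0.99,0.72,0,0]]' 
python3 -m jog '[[1,-0.99,0.72,0,0],[1,-0.99,0.72,0,0],[1,0,0,0,-0.135],[1,0,0,0,-0.135],[1,0,0,0,-0.135],[1,0,0,0,-0.135],[1,0,0,0,-0.135],[1,0,0,0,-0.135],[1,0,0,0,-0.13],[1,0,0,0,0]]'
```

```text
time_s: 8.5
tool_pos: [0.4954, -0.1269, 0.3009]
tool_rot: [-180.0, -0.0, 26.1]
force: [-0.2, 0.2, -1.1]
grip_width: 0.0867
grasp_force: 0.0
time_s: 9.33
tool_pos: [0.4732, -0.1693, 0.3009]
tool_rot: [-180.0, -0.0, 68.6]
force: [0.5, -0.4, -0.3]
grip_width: 0.0872
grasp_force: 0.0
```

```bash
python3 -m jog '[[1,0,0.05,1,0],[1,0,0,1,0],[1,0,0,1,0],[1,0,0,1,0],[1,0,0,1,0],[1,0,0,1,0],[1,0,0,1,0],[1,0,0,1,0],[1,0,0,1,0],[1,0,0,1,0],[1,0,0,0.95,0],[1,0,0,0.93,0]]'; python3 -m jog '[[0.08,0,0,0,0],[0.08,0,0,0,0],[0.08,0,0,0,0],[0.08,0,0,0,0],[0.08,0,0,0,0],[0.08,0,0,0,0],[0.08,0,0,0,0],[0.08,0,0,0,0],[0.08,0,0,0,0],[0.08,0,0,0,0],[0.08,0,0,0,0],[0.08,0,0,0,0]]' 25;  python3 -m jog '[[0.08,0,0,0,0],[0.08,0,0,0,0],[0.08,0,0,0,0],[0.08,0,0,0,0]]'
```

```text
time_s: 10.33
tool_pos: [0.4738, -0.1698, 0.0626]
tool_rot: [-180.0, -0.0, 68.2]
force: [-1.0, -0.6, -0.2]
grip_width: 0.0872
grasp_force: 0.0
time_s: 11.33
tool_pos: [0.4742, -0.1706, 0.064]
tool_rot: [180.0, 0.0, 68.4]
force: [1.8, -1.0, -0.6]
grip_width: 0.0148
grasp_force: 0.8
time_s: 11.67
tool_pos: [0.4742, -0.1706, 0.064]
tool_rot: [180.0, 0.0, 68.4]
force: [1.7, -1.3, -0.9]
grip_width: 0.0141
grasp_force: 25.0
```

```bash
python3 -m jog '[[0.08,0,0,-0.3,0],[0.08,0,0,-0.6,0],[0.08,0,0,-0.9,0],[0.08,0,0,-1,0],[0.08,0,0,-1,0],[0.08,0,0,-1,0],[0.08,0,0,-1,0],[0.08,0,0,-1,0],[0.08,0,0,-1,0],[0.08,0,0,-1,0],[0.08,0,0,-1,0],[0.08,0,0,-1,0]]'; python3 -m jog '[[0.08,0,0,-1,0],[0.08,0,0,-0.8,0],[0.08,0,0,-0.5,-0.04],[0.08,0,0,-0.2,-0.08],[0.08,0,0,0,-0.08],[0.08,0,0,0,-0.08],[0.08,0,0,0,-0.08],[0.08,0,0,0,-0.08],[0.08,0,0,0,-0.04],[0.08,0,0,0,0],[0.08,0,0,0,0]]'; python3 - <<'E'
from h import *
t=save('top'); s=save('side')
f=np.hstack([cv2.resize(t['color'][120:270,250:410,::-1],None,fx=2.5,fy=2.5),cv2.resize(s['color'][80:230,290:450,::-1],None,fx=2.5,fy=2.5)]); cv2.imwrite('pics/crop3.png',f)
E
```

```text
time_s: 12.67
tool_pos: [0.473, -0.1699, 0.2814]
tool_rot: [-179.9, 0.0, 68.4]
force: [-0.1, -0.6, -4.0]
grip_width: 0.0139
grasp_force: 25.0
time_s: 13.58
tool_pos: [0.4734, -0.1701, 0.3302]
tool_rot: [-180.0, -0.0, 89.9]
force: [0.4, 0.8, -3.0]
grip_width: 0.014
grasp_force: 25.0
```

View pics/crop3.png

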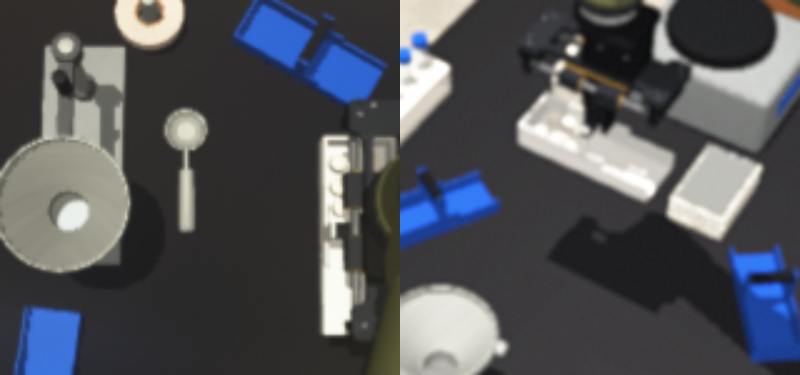

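The scoop is lifted level with its pieces aboard. The funnel is at top (275,201) against (275.7,200.3) predicted, so it is home. I carry the scoop along the arm line, closed end over the swing handle. Lowering its underside onto the handle top will tip it in the jaws, since the tool itself cannot tilt.

```bash
python3 -m jog '[[0.08,0.2,0.1,0,0],[0.08,0.5,0.2,0,0],[0.08,0.8,0.3,0,0],[0.08,0.95,0.325,0,0],[0.08,0.95,0.325,0,0],[0.08,0.95,0.325,0,0],[0.08,0.95,0.325,0,0],[0.08,0.95,0.325,0,0],[0.08,0.95,0.325,0,0],[0.08,0.95,0.325,0,0],[0.08,0.95,0.325,0,0],[0.08,0.95,0.325,0,0]]'; python3 -m jog '[[0.08,0.95,0.325,0,0],[0.08,0.95,0.325,0,0],[0.08,0.95,0.325,0,0],[0.08,0.8,0.3,0,0],[0.08,0.5,0.2,0,0],[0.08,0.2,0.1,0,0],[0.08,0,0,0,0],[0.08,0,0,0,0]]'; python3 - <<'E'
from h import *
t=save('top'); s=save('side')
print(at(load('top'),274.5,151.7,.24))
f=np.hstack([cv2.resize(t['color'][110:260,200:360,::-1],None,fx=2.5,fy=2.5),cv2.resize(s['color'][100:250,220:380,::-1],None,fx=2.5,fy=2.5)]); cv2.imwrite('pics/crop4.png',f)
E
```

```text
time_s: 14.68
tool_pos: [0.5447, 0.0328, 0.33]
tool_rot: [-180.0, -0.0, 90.0]
force: [0.3, -0.4, -3.6]
grip_width: 0.0139
grasp_force: 25.0
time_s: 15.35
tool_pos: [0.576, 0.1167, 0.3298]
tool_rot: [-180.0, 0.0, 89.9]
force: [-0.5, 0.4, -4.0]
grip_width: 0.0135
grasp_force: 25.0
[0.62872309 0.11707284 0.24      ]
```

View pics/crop4.png

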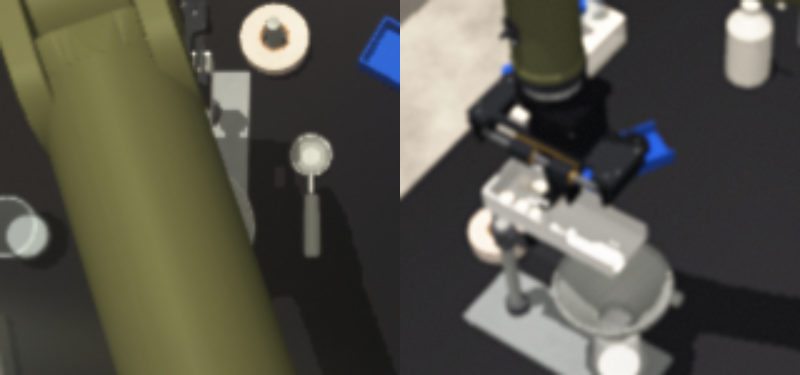

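The scoop lies level above the funnel and handle, spout end over the funnel at side crop (615,260). Lighten the grip, lower onto the handle top and tip slowly.

```bash
python3 -m jog '[[0.08,0,0,0.4,0],[0.08,0,0,0.5,0],[0.08,0,0,0.3,0],[0.08,0,0,0,0]]' 10;  python3 -m jog '[[0.08,0,0,0.15,0],[0.08,0,0,0.15,0],[0.08,0,0,0.15,0],[0.08,0,0,0.1,0],[0.08,0,0,0,0]]'; python3 - <<'E'
from h import *
s=save('side')
cv2.imwrite('pics/crop5.png',cv2.resize(s['color'][100:250,220:380,::-1],None,fx=3.5,fy=3.5))
E
```

```text
time_s: 15.78
tool_pos: [0.5754, 0.1167, 0.304]
tool_rot: [-179.9, 0.1, 89.9]
force: [0.1, -0.6, -3.9]
grip_width: 0.014
grasp_force: 10.0
time_s: 16.2
tool_pos: [0.5738, 0.1186, 0.2972]
tool_rot: [-179.8, 0.0, 90.0]
force: [-10.1, 0.6, 9.3]
grip_width: 0.0146
grasp_force: 9.5
```

View pics/crop5.png

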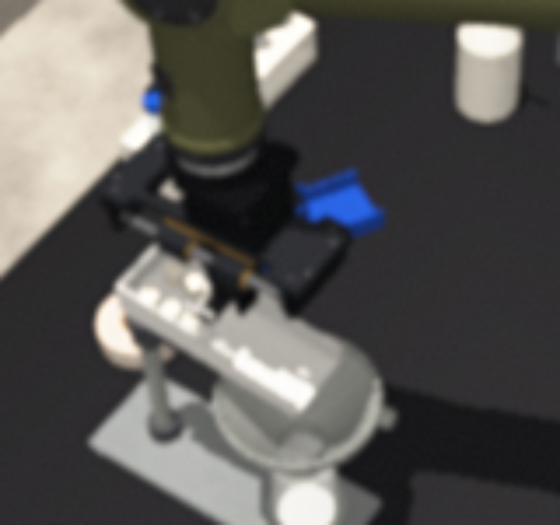

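The scoop is tipping as intended: spout dips into the funnel at crop (300,390), pieces still at the closed end. Keep lowering.

```bash
python3 -m jog '[[0.08,0,0,0.15,0],[0.08,0,0,0.15,0],[0.08,0,0,0,0]]' 8;  python3 -m jog '[[0.08,0,0,0.15,0],[0.08,0,0,0.15,0],[0.08,0,0,0,0]]'; python3 - <<'E'
from h import *
s=save('side')
cv2.imwrite('pics/crop6.png',cv2.resize(s['color'][100:250,220:380,::-1],None,fx=3.5,fy=3.5))
E
```

```text
time_s: 16.5
tool_pos: [0.5734, 0.1188, 0.2908]
tool_rot: [-179.8, 0.0, 90.1]
force: [-12.0, -0.1, 8.8]
grip_width: 0.0144
grasp_force: 7.9
time_s: 16.75
tool_pos: [0.5721, 0.119, 0.2849]
tool_rot: [-179.6, 0.0, 90.1]
force: [-15.3, -0.5, 12.1]
grip_width: 0.0201
grasp_force: 8.7
```

View pics/crop6.png

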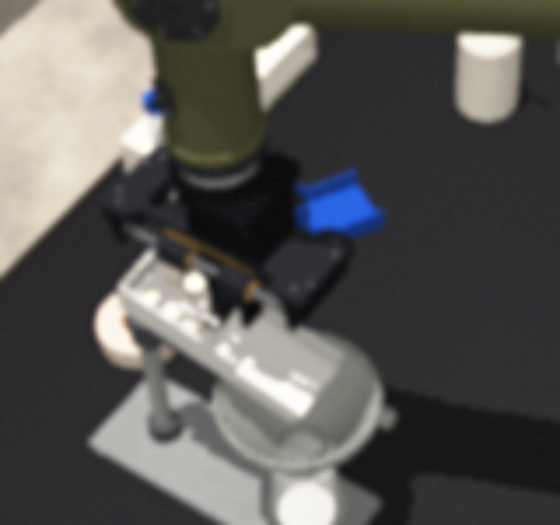

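Pieces begin to shift toward the middle, about (205,310) in the crop. I'll get the tilt from the depth data and lower further.

```bash
cat > tilt.py <<'E'
from h import *
s=save('side'); P=[]
for u in range(240,330):
    for v in range(160,225):
        p=dep(s,u,v)
        if abs(p[1]-.118)<.022 and .46<p[0]<.70 and .16<p[2]<.30: P.append(p)
P=np.array(P)
for a in np.arange(.50,.68,.01):
    q=P[abs(P[:,0]-a)<.005]
    if len(q): print(round(a,2),len(q),np.percentile(q[:,2],[5,25,50,75,95]).round(3))
E
python3 tilt.py; python3 -m jog '[[0.08,0,0,0.15,0],[0.08,0,0,0.1,0],[0.08,0,0,0,0],[0.08,0,0,0,0],[0.08,0,0,0,0]]' 5; python3 tilt.py
```

```text
0.5 45 [0.212 0.215 0.217 0.219 0.22 ]
0.51 48 [0.215 0.217 0.219 0.221 0.224]
0.52 45 [0.217 0.219 0.221 0.224 0.226]
0.53 49 [0.219 0.221 0.223 0.224 0.228]
0.54 45 [0.22  0.223 0.224 0.226 0.229]
0.55 80 [0.222 0.226 0.229 0.273 0.292]
0.56 72 [0.164 0.227 0.23  0.269 0.295]
0.57 65 [0.166 0.224 0.23  0.233 0.299]
0.58 45 [0.18  0.23  0.233 0.236 0.292]
0.59 25 [0.229 0.232 0.235 0.29  0.299]
0.6 8 [0.201 0.25  0.254 0.254 0.255]
0.61 15 [0.219 0.24  0.244 0.251 0.254]
0.62 55 [0.219 0.24  0.245 0.258 0.262]
0.63 26 [0.18  0.242 0.247 0.258 0.263]
0.64 54 [0.183 0.243 0.246 0.253 0.263]
0.65 25 [0.175 0.245 0.248 0.253 0.265]
0.66 69 [0.179 0.247 0.253 0.269 0.277]
0.67 39 [0.163 0.173 0.185 0.247 0.254]
0.68 20 [0.165 0.177 0.186 0.192 0.196]
time_s: 17.27
tool_pos: [0.5736, 0.1185, 0.2792]
tool_rot: [-179.7, 0.0, 90.0]
force: [-10.0, -0.7, 4.3]
grip_width: 0.0329
grasp_force: 5.3
0.5 48 [0.2   0.202 0.204 0.206 0.209]
0.51 46 [0.203 0.205 0.207 0.21  0.214]
0.52 54 [0.206 0.208 0.21  0.212 0.214]
0.53 50 [0.209 0.212 0.213 0.216 0.218]
0.54 49 [0.213 0.215 0.217 0.218 0.222]
0.55 80 [0.216 0.219 0.223 0.273 0.289]
0.56 66 [0.164 0.22  0.223 0.226 0.292]
0.57 49 [0.166 0.219 0.223 0.226 0.292]
0.58 37 [0.213 0.226 0.227 0.229 0.231]
0.59 41 [0.229 0.269 0.279 0.29  0.296]
0.6 37 [0.233 0.236 0.251 0.271 0.294]
0.61 12 [0.232 0.234 0.238 0.244 0.252]
0.62 41 [0.235 0.239 0.242 0.255 0.26 ]
0.63 27 [0.199 0.241 0.245 0.254 0.259]
0.64 51 [0.182 0.243 0.247 0.257 0.266]
0.65 22 [0.178 0.247 0.249 0.251 0.26 ]
0.66 65 [0.175 0.248 0.253 0.264 0.28 ]
0.67 27 [0.164 0.171 0.179 0.188 0.234]
0.68 19 [0.162 0.17  0.182 0.188 0.191]
```

Tilt is about 19°, but the handle's friction is pushing the bar against the jaws (opening 33 mm) because the grip is lighter than that push. I'll firm the grip and move with the bar (-x) while lowering.

```bash
python3 -m jog '[[0.08,0,-0.2,0,0],[0.08,0,-0.2,0,0],[0.08,0,-0.1,0,0],[0.08,0,0,0,0],[0.08,0,0,0,0]]' 20; python3 -m jog '[[0.08,0,-0.1,0.1,0],[0.08,0,-0.1,0.1,0],[0.08,0,0,0,0],[0.08,0,0,0,0]]'; python3 tilt.py
```

```text
time_s: 17.73
tool_pos: [0.5648, 0.1185, 0.2795]
tool_rot: [-179.9, -0.0, 90.0]
force: [-6.1, 0.6, 4.6]
grip_width: 0.0146
grasp_force: 20.4
time_s: 18.07
tool_pos: [0.562, 0.1182, 0.2756]
tool_rot: [179.9, -0.0, 90.0]
force: [-5.0, 0.2, 6.4]
grip_width: 0.0154
grasp_force: 19.0
0.5 41 [0.193 0.195 0.198 0.2   0.202]
0.51 48 [0.195 0.199 0.201 0.203 0.205]
0.52 47 [0.199 0.202 0.204 0.206 0.208]
0.53 53 [0.203 0.206 0.208 0.21  0.214]
0.54 59 [0.208 0.21  0.212 0.217 0.284]
0.55 80 [0.212 0.214 0.218 0.265 0.284]
0.56 60 [0.17  0.216 0.219 0.223 0.292]
0.57 48 [0.166 0.217 0.221 0.223 0.261]
0.58 40 [0.221 0.224 0.226 0.229 0.292]
0.6 44 [0.229 0.232 0.237 0.25  0.254]
0.61 24 [0.23  0.237 0.24  0.251 0.254]
0.62 50 [0.236 0.238 0.242 0.253 0.259]
0.63 18 [0.229 0.24  0.243 0.247 0.264]
0.64 46 [0.238 0.243 0.247 0.253 0.265]
0.65 34 [0.18  0.246 0.252 0.276 0.288]
0.66 71 [0.178 0.252 0.255 0.266 0.281]
0.67 27 [0.164 0.168 0.178 0.189 0.234]
0.68 19 [0.164 0.17  0.18  0.191 0.193]
```

```bash
python3 -m jog '[[0.08,0,-0.05,0.15,0],[0.08,0,-0.05,0.15,0],[0.08,0,0,0,0]]' 20; python3 -m jog '[[0.08,0,-0.05,0.15,0],[0.08,0,-0.05,0.15,0],[0.08,0,0,0,0],[0.08,0,0,0,0]]'; python3 tilt.py
```

```text
time_s: 18.37
tool_pos: [0.5583, 0.1182, 0.2687]
tool_rot: [-179.8, 0.0, 90.0]
force: [-8.5, -0.2, 6.0]
grip_width: 0.0152
grasp_force: 19.0
time_s: 18.7
tool_pos: [0.5554, 0.1182, 0.2623]
tool_rot: [-179.7, 0.0, 90.0]
force: [-10.0, 0.0, 6.0]
grip_width: 0.0161
grasp_force: 19.3
0.5 2 [0.178 0.179 0.179 0.18  0.18 ]
0.51 40 [0.173 0.176 0.179 0.181 0.183]
0.52 49 [0.177 0.179 0.182 0.186 0.187]
0.53 54 [0.182 0.186 0.189 0.191 0.196]
0.54 80 [0.189 0.194 0.198 0.255 0.268]
0.55 72 [0.194 0.197 0.201 0.205 0.279]
0.56 45 [0.199 0.202 0.205 0.208 0.276]
0.57 61 [0.206 0.209 0.212 0.267 0.29 ]
0.58 11 [0.208 0.211 0.211 0.212 0.215]
0.59 33 [0.22  0.222 0.23  0.24  0.245]
0.6 25 [0.222 0.228 0.232 0.245 0.248]
0.61 48 [0.229 0.232 0.234 0.24  0.253]
0.62 25 [0.232 0.237 0.241 0.244 0.256]
0.63 27 [0.238 0.241 0.244 0.249 0.261]
0.64 29 [0.244 0.248 0.251 0.252 0.264]
0.65 51 [0.182 0.252 0.254 0.259 0.288]
0.66 38 [0.166 0.253 0.257 0.26  0.265]
0.67 24 [0.165 0.174 0.183 0.188 0.193]
0.68 21 [0.163 0.171 0.185 0.19  0.193]
```

```bash
python3 - <<'E'
from h import *
s=load('side')
cv2.imwrite('pics/crop7.png',cv2.resize(s['color'][120:250,220:360,::-1],None,fx=4.5,fy=4.5,interpolation=2))
E
```

```text
(no output)
```

View pics/crop7.png

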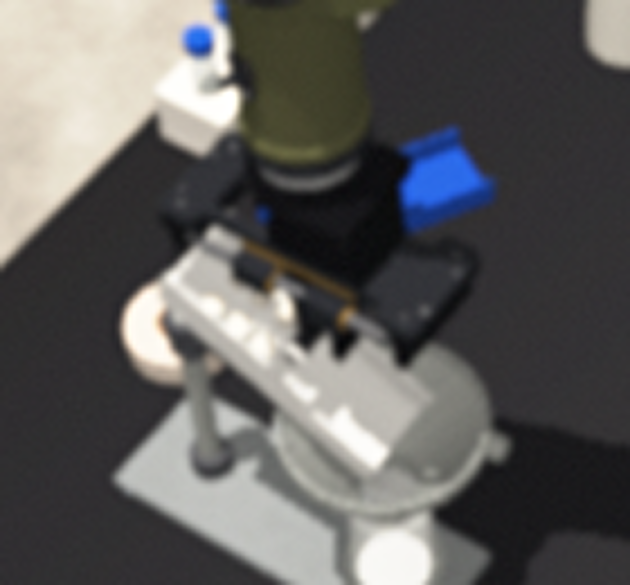

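Six pieces still in the scoop (around crop (215–285, 300–350)) at 29°; friction is high. Tip further.

```bash
python3 -m jog '[[0.08,0,0,0.15,0],[0.08,0,0,0.15,0],[0.08,0,0,0,0],[0.08,0,0,0,0]]' 20; python3 tilt.py;  python3 -m jog '[[0.08,0,0,0.15,0],[0.08,0,0,0.1,0],[0.08,0,0,0,0],[0.08,0,0,0,0]]'; python3 tilt.py
```

```text
time_s: 19.08
tool_pos: [0.553, 0.1183, 0.2553]
tool_rot: [-179.3, 0.1, 90.1]
force: [-17.1, 0.2, 5.6]
grip_width: 0.0157
grasp_force: 19.4
0.5 6 [0.18  0.181 0.182 0.183 0.184]
0.51 30 [0.166 0.172 0.182 0.186 0.188]
0.52 34 [0.168 0.173 0.176 0.182 0.196]
0.53 72 [0.171 0.176 0.189 0.2   0.263]
0.54 74 [0.183 0.19  0.205 0.243 0.26 ]
0.55 35 [0.185 0.19  0.199 0.221 0.274]
0.56 41 [0.191 0.193 0.197 0.2   0.267]
0.57 66 [0.198 0.202 0.206 0.266 0.293]
0.58 1 [0.205 0.205 0.205 0.205 0.205]
0.59 28 [0.214 0.216 0.218 0.221 0.224]
0.6 46 [0.219 0.222 0.224 0.226 0.23 ]
0.61 48 [0.223 0.227 0.23  0.232 0.235]
0.62 34 [0.232 0.234 0.237 0.239 0.243]
0.63 28 [0.238 0.241 0.243 0.247 0.251]
0.64 43 [0.245 0.247 0.25  0.254 0.283]
0.65 43 [0.179 0.252 0.256 0.26  0.263]
0.66 28 [0.167 0.183 0.257 0.261 0.266]
0.67 27 [0.161 0.168 0.177 0.187 0.195]
0.68 23 [0.163 0.175 0.185 0.192 0.194]
time_s: 19.47
tool_pos: [0.5519, 0.1183, 0.2498]
tool_rot: [-179.2, 0.1, 90.1]
force: [-19.4, -0.8, 5.4]
grip_width: 0.0162
grasp_force: 19.5
0.52 28 [0.16  0.161 0.162 0.165 0.172]
0.53 68 [0.162 0.166 0.168 0.191 0.257]
0.54 79 [0.169 0.174 0.178 0.238 0.259]
0.55 61 [0.176 0.181 0.184 0.188 0.267]
0.56 52 [0.184 0.188 0.19  0.193 0.271]
0.57 59 [0.193 0.195 0.199 0.259 0.29 ]
0.58 3 [0.2   0.201 0.203 0.211 0.217]
0.59 32 [0.21  0.212 0.213 0.215 0.219]
0.6 48 [0.214 0.218 0.22  0.222 0.224]
0.61 42 [0.222 0.225 0.228 0.23  0.233]
0.62 32 [0.229 0.233 0.236 0.238 0.243]
0.63 31 [0.237 0.24  0.243 0.247 0.284]
0.64 47 [0.247 0.249 0.252 0.254 0.274]
0.65 43 [0.181 0.255 0.259 0.26  0.263]
0.66 12 [0.16  0.175 0.179 0.185 0.261]
0.67 33 [0.163 0.169 0.179 0.187 0.192]
0.68 21 [0.164 0.177 0.187 0.191 0.196]
```

The closed half is empty now at 37° and the floor profile is clean, so the pieces have gone. Lift clear and look.

```bash
python3 -m jog '[[0.08,0,0,0,0],[0.08,0,0,-0.3,0],[0.08,0,0,-0.6,0],[0.08,0,0,-0.8,0],[0.08,0,0,-0.8,0],[0.08,0,0,-0.8,0],[0.08,0,0,-0.8,0],[0.08,0,0,-0.8,0],[0.08,0,0,-0.4,0],[0.08,0,0,0,0]]' 25; python3 -m jog '[[0.08,-0.3,0,0,0],[0.08,-0.6,0,0,0],[0.08,-0.9,0,0,0],[0.08,-0.9,0,0,0],[0.08,-0.9,0,0,0],[0.08,-0.9,0,0,0],[0.08,-0.9,0,0,0],[0.08,-0.9,0,0,0],[0.08,-0.9,0,0,0],[0.08,-0.9,0,0,0],[0.08,-0.9,0,0,0],[0.08,-0.9,0,0,0]]';  python3 -m jog '[[0.08,-0.9,-0.3,0,0],[0.08,-0.9,-0.6,0,0],[0.08,-0.9,-0.8,0,0],[0.08,-0.9,-0.8,0,0],[0.08,-0.6,-0.8,0,0],[0.08,0,-0.6,0,0],[0.08,0,0,0,0]]'; python3 - <<'E'
from h import *
t=save('top'); s=save('side')
f=np.hstack([cv2.resize(t['color'][120:270,230:390,::-1],None,fx=2.5,fy=2.5),cv2.resize(s['color'][100:250,280:440,::-1],None,fx=2.5,fy=2.5)])
g=cv2.resize(s['color'][185:255,270:340,::-1],None,fx=2.8,fy=2.8); h=cv2.resize(t['color'][165:235,240:310,::-1],None,fx=2.8,fy=2.8)
b=np.zeros((196,800,3),np.uint8); b[:,:196]=g; b[:,220:416]=h
cv2.imwrite('pics/crop8.png',np.vstack([f,b]))
E
```

```text
time_s: 20.35
tool_pos: [0.5595, 0.1176, 0.3593]
tool_rot: [179.7, -0.0, 89.9]
force: [0.5, 0.2, -2.6]
grip_width: 0.0155
grasp_force: 26.0
time_s: 21.35
tool_pos: [0.5571, -0.0832, 0.3556]
tool_rot: [-179.9, 0.0, 89.9]
force: [0.2, 0.4, -4.0]
grip_width: 0.0158
grasp_force: 26.0
time_s: 21.93
tool_pos: [0.4767, -0.1675, 0.356]
tool_rot: [-179.8, 0.1, 89.6]
force: [0.4, -1.3, -2.2]
grip_width: 0.0155
grasp_force: 26.0
```

View pics/crop8.png

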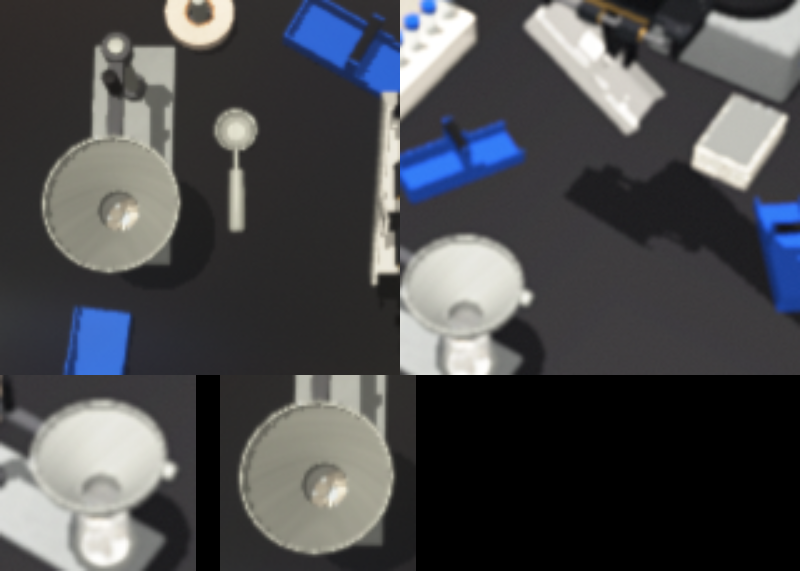

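The funnel is still over the jar, with pieces visible through the spout at top (278,205). The scoop is tilted and looks empty apart from a bright spot at side (356,116), which I'll check by depth.

```bash
python3 - <<'E'
from h import *
s=load('side'); o=env.get_obs(); tp=np.array([.4767,-.1675,.356])
hsv=cv2.cvtColor(s['color'],cv2.COLOR_RGB2HSV)
m=((hsv[...,2]>190)&(hsv[...,1]<45)).astype(np.uint8); m[:100]=0;m[160:]=0;m[:,:325]=0;m[:,390:]=0
for c in cv2.findContours(m,0,1)[0]:
    if cv2.contourArea(c)<2: continue
    (u,v)=c[:,0].mean(0); p=dep(s,u,v); print((round(u),round(v)),cv2.boundingRect(c),(p-tp).round(3),s['color'][int(v),int(u)])
for v in range(100,152,3):
    print(v,[tuple(((dep(s,u,v)-tp)*1000).astype(int)) for u in range(336,380,6)])
# earlier spot: where a spot 
T=np.array([.5738,.1186,.2972]); p0,d=ray(s,275.7,180.9)
for z in(.25,.26,.27,.28,.29,.30,.31): print(z,((p0+d*(z-p0[2])/d[2])-T).round(3))
E
```

```text
(357, 125) (331, 102, 50, 50) [0.015 0.043 0.004] [216 212 204]
100 [(np.int64(340), np.int64(-358), np.int64(-356)), (np.int64(71), np.int64(34), np.int64(66)), (np.int64(84), np.int64(-21), np.int64(17)), (np.int64(37), np.int64(25), np.int64(75)), (np.int64(19), np.int64(24), np.int64(83)), (np.int64(-1), np.int64(27), np.int64(95)), (np.int64(-21), np.int64(31), np.int64(107)), (np.int64(-37), np.int64(25), np.int64(110))]
103 [(np.int64(107), np.int64(10), np.int64(19)), (np.int64(99), np.int64(-10), np.int64(7)), (np.int64(51), np.int64(33), np.int64(63)), (np.int64(30), np.int64(36), np.int64(75)), (np.int64(16), np.int64(27), np.int64(75)), (np.int64(-1), np.int64(26), np.int64(84)), (np.int64(-20), np.int64(26), np.int64(93)), (np.int64(-38), np.int64(27), np.int64(102))]
106 [(np.int64(105), np.int64(13), np.int64(10)), (np.int64(96), np.int64(-6), np.int64(0)), (np.int64(83), np.int64(-20), np.int64(-4)), (np.int64(28), np.int64(39), np.int64(68)), (np.int64(13), np.int64(31), np.int64(69)), (np.int64(12), np.int64(-2), np.int64(43)), (np.int64(-19), np.int64(22), np.int64
[... 5171 characters left out ...]
nt64(41), np.int64(-74)), (np.int64(-37), np.int64(37), np.int64(-67)), (np.int64(60), np.int64(-210), np.int64(-348))]
151 [(np.int64(187), np.int64(-117), np.int64(-354)), (np.int64(170), np.int64(-133), np.int64(-359)), (np.int64(151), np.int64(-144), np.int64(-357)), (np.int64(131), np.int64(-156), np.int64(-357)), (np.int64(113), np.int64(-169), np.int64(-358)), (np.int64(93), np.int64(-180), np.int64(-357)), (np.int64(-40), np.int64(39), np.int64(-77)), (np.int64(58), np.int64(-209), np.int64(-363))]
0.25 [ 0.053 -0.014 -0.047]
0.26 [ 0.047 -0.008 -0.037]
0.27 [ 0.042 -0.002 -0.027]
0.28 [ 0.036  0.004 -0.017]
0.29 [ 0.03   0.01  -0.007]
0.3 [0.025 0.016 0.003]
0.31 [0.019 0.022 0.013]
```

```bash
cat > hm.py <<'E'
from h import *
import sys
s=load('side'); tp=env.get_obs()['tool_pos']; print(tp)
U,V=np.meshgrid(range(325,395),range(98,160)); P=np.array([dep(s,u,v)-tp for u,v in zip(U.ravel(),V.ravel())]); 
k=(abs(P[:,1])<.03)&(P[:,2]<.03)&(P[:,2]>-.12)&(abs(P[:,0])<.11)
Q=P[k]; best=0; rng=np.random.default_rng(0)
for _ in range(800):
    a=Q[rng.choice(len(Q),3,False)]; n=np.cross(a[1]-a[0],a[2]-a[0]); 
    if np.linalg.norm(n)<1e-7: continue
    n/=np.linalg.norm(n); n*=np.sign(n[2]); c=(abs((Q-a[0])@n)<.003).sum()
    if n[2]>.6 and c>best: best,nb,ab=c,n,a[0]
print('normal',nb.round(3),best,len(Q))
H=((P-ab)@nb*1000).astype(int); H[~k]=99
H=H.reshape(U.shape)
print('cols',list(range(336,376)))
for v in range(102,126): print(v,' '.join(f'{x:3d}' if x<90 else '  .' for x in H[v-98,11:51]))
print(s['color'][108:124:2,346:366:2].mean(2).astype(int))
E
python3 hm.py
```

```text
[ 0.47933603 -0.16534076  0.35635172]
normal [-0.582  0.025  0.813] 423 811
cols [336, 337, 338, 339, 340, 341, 342, 343, 344, 345, 346, 347, 348, 349, 350, 351, 352, 353, 354, 355, 356, 357, 358, 359, 360, 361, 362, 363, 364, 365, 366, 367, 368, 369, 370, 371, 372, 373, 374, 375]
102   .   .   .   .  -4   0   1  -1  -1  -1   .   .   .   .   .   .   .   .   .   .   .   .   .   .   .   .   .   .   .   .   .   .   .   .   .   .   .   .   .   .
103   7   .   .   0   1  -1   1   0   0   0   3   3   .   .   .   .   .   .   .   .   .   .   .   .   .   .   .   .   .   .   .   .   .   .   .   .   .   .   .   .
104   .   .   0   1   1   0   3  -2   3  -3   0   .   3   4   .   .   .   .   .   .   .   .   .   .   .   .   .   .   .   .   .   .   .   .   .   .   .   .   .   .
105   .   0  -3   0   1   0   2   1   1   0   1  -1   0   1   .   .   .   .   .   .   .   .   .   .   .   .   .   .   .   .   .   .   .   .   .   .   .   .   .   .
106   1  -3  -1   0   5   0  -2   .  -5   1  -2   2   0   1   .   .   .   .   .   .   .   .   .   .   .   .   .   .   .   .   .   .   .   .   .   .   .   .   .   
[... 2762 characters left out ...]
 60  65  65  63  49  52   .
124   .   .   .   .   .   .   .   .   .   .   .   .   .   .   .   .   .   1   1   0  -2  -2   .   .   .   .   .   .   .   .   3   5  13  52  59  55  53  47   .   .
125   .   .   .   .   .   .   .   .   .   .   .   .   .   .   .   .   .   .   0   1   .   .   .   .   .   .   .   .   .   0   0   1   9  52  57  59  54   .   .   .
[[212 213 206 157  90  52  53  87 105 132]
 [211 213 212 209 185 162 139  94  26  58]
 [210 212 212 212 226 226 203 141  23  25]
 [211 210 211 224 253 252 228 159  37  24]
 [226 209 211 245 254 253 253 217  57  23]
 [235 227 217 245 254 253 254 255  94  19]
 [214 236 241 232 246 254 254 253 115  28]
 [201 214 236 240 231 246 252 217 212 117]]
```

The bright patch is flat floor (height 0 ± 3 mm), so it is only light between shadows and the scoop is empty. It is still held at 36°, so I'll set it down lip first and roll it flat by lowering along the arc.

```bash
python3 -m jog '[[0.08,0.28,-0.9,0,0],[0.08,0.28,-0.9,0,0],[0.08,0.28,-0.9,0,0],[0.08,0,0,0,0.08],[0.08,0,0,0,0.08],[0.08,0,0,0,0.08],[0.08,0,0,0,0.08],[0.08,0,0,0,0.08],[0.08,0,0,0,0.08],[0.08,0,0,0,0]]'; python3 -m jog '[[0.08,0,0,0.5,0],[0.08,0,0,1,0],[0.08,0,0,1,0],[0.08,0,0,1,0],[0.08,0,0,1,0],[0.08,0,0,1,0],[0.08,0,0,1,0],[0.08,0,0,1,0],[0.08,0,0,1,0],[0.08,0,0,1,0],[0.08,0,0,1,0],[0.08,0,0,1,0]]'; python3 -m jog '[[0.08,0,0,0.4,0],[0.08,0,0,0.3,0],[0.08,0,0,0,0]]'
```

```text
time_s: 22.87
tool_pos: [0.4265, -0.1472, 0.3564]
tool_rot: [-180.0, -0.0, 68.4]
force: [-0.1, 0.2, -3.0]
grip_width: 0.0154
grasp_force: 26.1
time_s: 23.87
tool_pos: [0.4256, -0.1472, 0.1252]
tool_rot: [-180.0, -0.0, 68.5]
force: [-0.0, -0.1, -3.1]
grip_width: 0.0158
grasp_force: 26.0
time_s: 24.12
tool_pos: [0.4253, -0.1473, 0.1119]
tool_rot: [-179.9, -0.0, 68.4]
force: [-0.4, -0.5, -2.0]
grip_width: 0.0155
grasp_force: 26.0
```

```bash
python3 -m jog '[[0.08,0,0,0.2,0],[0.08,0,0,0.2,0],[0.08,0,0,0.2,0],[0.08,0,0,0.2,0],[0.08,0,0,0,0]]' 12; python3 -m jog '[[0.08,0,0,0.15,0],[0.08,0,0,0.15,0],[0.08,0,0,0,0]]'
```

```text
time_s: 24.53
tool_pos: [0.4255, -0.1476, 0.0964]
tool_rot: [-180.0, 0.0, 68.4]
force: [-0.7, -0.4, -2.7]
grip_width: 0.0162
grasp_force: 12.9
time_s: 24.78
tool_pos: [0.4277, -0.1489, 0.092]
tool_rot: [179.7, 0.0, 68.3]
force: [1.0, -1.9, 2.9]
grip_width: 0.0163
grasp_force: 12.7
```

```bash
python3 -m jog '[[0.08,0,0.35,0.16,0],[0.08,0,0.35,0.16,0],[0.08,0,0.35,0.16,0],[0.08,0,0,0,0]]'; python3 -m jog '[[0.08,0,0.31,0.23,0],[0.08,0,0.31,0.23,0],[0.08,0,0.31,0.23,0],[0.08,0,0,0,0]]'; python3 - <<'E'
import h; h.save('side'); exec(open('hm.py').read().split('H=((')[0].replace('range(325,395)','range(330,400)').replace('range(98,160)','range(150,225)'))
E
```

```text
time_s: 25.12
tool_pos: [0.4466, -0.1558, 0.0808]
tool_rot: [180.0, -0.0, 68.4]
force: [1.1, -1.8, 2.4]
grip_width: 0.0158
grasp_force: 13.1
time_s: 25.45
tool_pos: [0.4623, -0.1617, 0.0656]
tool_rot: [-179.8, -0.1, 68.4]
force: [-0.1, -0.1, -3.3]
grip_width: 0.0143
grasp_force: 13.5
[ 0.46173193 -0.16155572  0.06592838]
normal [-0.16   0.003  0.987] 312 898
```

```bash
python3 -m jog '[[0.08,0,0.2,0.2,0],[0.08,0,0.2,0.15,0],[0.08,0,0.1,0.1,0],[0.08,0,0,0,0]]';  python3 - <<'E'
import h; h.save('side'); exec(open('hm.py').read().split('H=((')[0].replace('range(325,395)','range(330,400)').replace('range(98,160)','range(150,225)'))
print(env.get_obs()['force'], 'floor z', ab+tp, 'at lip/centre')
E
```

```text
time_s: 25.83
tool_pos: [0.4721, -0.166, 0.058]
tool_rot: [-180.0, -0.0, 68.4]
force: [-0.6, 0.4, -1.6]
grip_width: 0.013
grasp_force: 12.7
[ 0.47193543 -0.16588978  0.05822004]
normal [-0.036 -0.069  0.997] 266 801
[ 0.35672924 -0.61941575 -2.46566254] floor z [ 0.41628617 -0.16684614  0.00548238] at lip/centre
```

```bash
python3 -m jog '[[0.08,0,0,0.1,0],[0.08,0,0,0.05,0],[0.08,0,0,0,0]]'; python3 -m jog '[[0.08,0,0,0.1,0],[0.08,0,0,0.05,0],[0.08,0,0,0,0]]'
```

```text
time_s: 26.13
tool_pos: [0.4717, -0.1659, 0.0554]
tool_rot: [-180.0, 0.0, 68.4]
force: [-0.0, 0.2, -3.7]
grip_width: 0.013
grasp_force: 12.5
time_s: 26.38
tool_pos: [0.4726, -0.1664, 0.0529]
tool_rot: [179.9, 0.0, 68.4]
force: [0.9, -0.6, -1.2]
grip_width: 0.0137
grasp_force: 12.6
```

```bash
python3 -m jog '[[0.08,0,0,0.1,0],[0.08,0,0,0,0],[0.08,0,0,0,0]]'; python3 -m jog '[[0.08,0,0,0.1,0],[0.08,0,0,0,0],[0.08,0,0,0,0]]'
```

```text
time_s: 26.63
tool_pos: [0.4723, -0.1677, 0.0518]
tool_rot: [179.9, 0.1, 68.3]
force: [-3.0, -3.2, 5.9]
grip_width: 0.0132
grasp_force: 12.7
time_s: 26.88
tool_pos: [0.4722, -0.1681, 0.0506]
tool_rot: [179.9, 0.2, 68.3]
force: [-4.7, -3.0, 12.2]
grip_width: 0.0134
grasp_force: 12.0
```

Firm contact with the bench; open, rise straight up and back off, then check by depth.

```bash
python3 -m jog '[[0.3,0,0,-0.1,0],[0.5,0,0,0,0],[0.6,0,0,0,0],[0.8,0,0,0,0],[1,0,0,0,0],[1,0,0,0,0],[1,0,0,0,0],[1,0,0,0,0],[1,0,0,0,0],[1,0,0,0,0],[1,0,0,0,0],[1,0,0,0,0]]'; python3 -m jog '[[1,0,0,-0.5,0],[1,0,0,-1,0],[1,0,0,-1,0],[1,0,0,-1,0],[1,0,0,-1,0],[1,0,0,-1,0],[1,0,0,-1,0],[1,0,0,-1,0],[1,0,0,-1,0],[1,0,0,-1,0],[1,0,0,-1,0],[1,0,0,-1,0]]'; python3 -m jog '[[1,-0.7,0.7,0,0],[1,-0.7,0.7,0,0],[1,-0.7,0.7,0,0],[1,-0.7,0.7,0,0],[1,-0.7,0.7,0,0],[1,-0.7,0.7,0,0],[1,-0.7,0.7,0,0],[1,-0.7,0.7,0,0],[1,-0.7,0.7,0,0],[1,-0.7,0.7,0,0],[1,0,0,0,0]]'; python3 - <<'E'
from h import *
t=save('top'); s=save('side')
# scoop: floor plane from both
for c,n in((t,'top'),(s,'side')):
    P=[]
    for p in np.stack(np.meshgrid(np.arange(-.085,.085,.006),np.arange(-.024,.025,.006)),-1).reshape(-1,2):
        h=np.radians(-21.8); x=np.array([.4735+p[0]*np.cos(h)-p[1]*np.sin(h),-.169+p[0]*np.sin(h)+p[1]*np.cos(h),.003]); q=dep(c,*proj(c,x)); P.append(q)
    P=np.array(P); k=P[:,2]<.012; A=np.c_[P[k][:,:2],np.ones(k.sum())]; f=np.linalg.lstsq(A,P[k][:,2],rcond=None)[0]
    print(n,k.sum(),len(P),'slopes deg',np.degrees(f[:2]).round(2),'z',np.median(P[k][:,2]).round(4),'high pts',(P[(P[:,2]>.012)&(P[:,2]<.04)]).round(3).tolist()[:12])
# white pieces outside: bright blobs near stand
hsv=cv2.cvtColor(t['color'],cv2.COLOR_RGB2HSV); m=((hsv[...,2]>150)&(hsv[...,1]<60)).astype(np.uint8); m[:80]=0;m[350:]=0;m[:,:230]=0;m[:,440:]=0
for c in cv2.findContours(m,0,1)[0]:
    a=cv2.contourArea(c)
    if a>3: print('blob',cv2.boundingRect(c),a)
# depth inside jar through the spout
z=[dep(t,u,v)[2] for u in range(272,285) for v in range(199,211)]; print('spout z',np.sort(np.round(z,3))[[0,5,20,40,60]])
E
```

```text
time_s: 27.88
tool_pos: [0.472, -0.166, 0.0505]
tool_rot: [180.0, 0.0, 68.4]
force: [-0.8, -0.1, 0.8]
grip_width: 0.0832
grasp_force: 0.0
time_s: 28.88
tool_pos: [0.4719, -0.1657, 0.2824]
tool_rot: [180.0, 0.0, 68.4]
force: [0.4, -0.1, -0.2]
grip_width: 0.087
grasp_force: 0.0
time_s: 29.8
tool_pos: [0.5502, -0.352, 0.2802]
tool_rot: [180.0, 0.1, 68.1]
force: [-1.5, -1.3, 0.5]
grip_width: 0.0871
grasp_force: 0.0
top 233 261 slopes deg [-0.33 -0.52] z 0.0035 high pts []
side 220 261 slopes deg [-0.52 -1.91] z 0.0019 high pts [[0.44, -0.138, 0.012], [0.46, -0.122, 0.033], [0.48, -0.127, 0.038], [0.484, -0.128, 0.04], [0.505, -0.141, 0.03], [0.508, -0.14, 0.034], [0.515, -0.145, 0.031], [0.518, -0.142, 0.038], [0.529, -0.154, 0.025], [0.532, -0.152, 0.03], [0.538, -0.155, 0.028], [0.542, -0.155, 0.032]]
blob (436, 234, 4, 27) 40.5
blob (264, 225, 6, 3) 4.5
blob (249, 211, 13, 15) 5.5
blob (356, 190, 42, 65) 1218.0
blob (317, 164, 15, 48) 235.0
blob (265, 160, 37, 68) 1192.0
blob (283, 139, 17, 18) 196.0
blob (265, 139, 9, 38) 127.5
blob (273, 135, 6, 7) 23.0
blob (296, 111, 28, 27) 538.5
blob (364, 80, 76, 23) 1308.5
blob (230, 80, 16, 7) 77.0
spout z [0.012 0.017 0.025 0.034 0.037]
```

```bash
python3 - <<'E'
from h import *
t=load('top'); s=load('side')
for n,c in(('top',t),('side',s)):
    Z=[]
    a,b=proj(c,np.array([.5135,.117,.125])); 
    for u in range(int(a)-9,int(a)+10):
        for v in range(int(b)-14,int(b)+15):
            q=dep(c,u,v)
            if np.hypot(q[0]-.5135,q[1]-.117)<.019: Z.append(q[2])
    print(n,(round(a),round(b)),len(Z),np.histogram(Z,bins=[0,.015,.03,.045,.06,.08,.1,.12,.14,.16,.2]))
rim=[]
for th in np.linspace(0,2*np.pi,60):
    best=None
    for r in np.arange(.06,.08,.001):
        q=dep(t,*proj(t,np.array([.5135+r*np.cos(th),.117+r*np.sin(th),.195])))
        if abs(q[2]-.195)<.006: best=q
    if best is not None: rim.append(best[:2])
R=np.array(rim); f=np.linalg.lstsq(np.c_[2*R,np.ones(len(R))],(R**2).sum(1),rcond=None)[0]; print('rim',len(R),f[:2],np.sqrt(f[2]+f[:2]@f[:2]))
E
```

```text
top (279, 204) 91 (array([ 3, 14, 39, 23,  0,  0,  1, 11,  0,  0]), array([0.   , 0.015, 0.03 , 0.045, 0.06 , 0.08 , 0.1  , 0.12 , 0.14 ,
       0.16 , 0.2  ]))
side (307, 225) 65 (array([ 0,  1,  4,  3,  3,  5, 21, 28,  0,  0]), array([0.   , 0.015, 0.03 , 0.045, 0.06 , 0.08 , 0.1  , 0.12 , 0.14 ,
       0.16 , 0.2  ]))
rim 60 [0.51308368 0.12142155] 0.07016281430735137
```

```bash
python3 - <<'E'
from h import *
t=load('top'); im=cv2.imread('pics/top_0.10.png')[:,:,::-1]
g=cv2.cvtColor(np.ascontiguousarray(im),cv2.COLOR_RGB2GRAY); hs=cv2.cvtColor(np.ascontiguousarray(im),cv2.COLOR_RGB2HSV)
# stand edges at sub-pixel: half-level crossing per row
L=[];R=[]
for v in range(150,222,3):
    r=g[v,255:312].astype(float); th=85
    a=np.argmax(r>th); 
    if a>0: L.append(at(t,255+a-1+(th-r[a-1])/(r[a]-r[a-1]),v,.012)[:2])
    if v>=210 or v<=150:
        b=len(r)-1-np.argmax(r[::-1]>th)
        if b<len(r)-1: R.append(at(t,255+b+(r[b]-th)/(r[b]-r[b+1]),v,.012)[:2])
L=np.array(L);R=np.array(R); f=np.polyfit(L[:,0],L[:,1],1); res=L[:,1]-np.polyval(f,L[:,0]); k=abs(res)<.003; f=np.polyfit(L[k,0],L[k,1],1)
print('left edge slope deg',np.degrees(np.arctan(f[0])),'axis y at jar x',np.polyval(f,.5135)-.05,'at post',np.polyval(f,.6785)-.05,'spread',res[k].std()); print('R',R.round(4).tolist())
P=np.array([dep(t,u,v) for u in range(266,288) for v in range(128,148)]); q=P[abs(P[:,2]-.195)<.006]; print('post',len(q),q.mean(0).round(4))
H=np.array([dep(t,u,v) for u in range(264,286) for v in range(140,162)]); q=H[abs(H[:,2]-.24)<.006]; print('handle',len(q),q.mean(0).round(4))
E
```

```text
left edge slope deg -0.49448770283132626 axis y at jar x 0.12178177206421008 at post 0.12035771435067698 spread 0.0003256815014033406
R [[0.6936, 0.0684], [0.5081, 0.0713], [0.4991, 0.0713], [0.49, 0.0714], [0.481, 0.0714]]
post 113 [0.6767 0.1192 0.1935]
handle 33 [0.6315 0.1196 0.2399]
```

```bash
python3 -c "
from cell import env
print(env.get_obs()['time_s'], env.sign_off())"
```

```text
the job is handed in; nothing more can be done
29.9 None
```

Job handed in at 29.9 s: the funnel is home over the jar, and the scoop is empty and level on the bench. Pieces show in the jar and none show elsewhere, though I could not count all six.

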